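# Re-zero the seed mill and set it four clicks open

### The job

The seed mill has been brushed out and its grind setting is lost. Turn the black adjusting ring clockwise until you feel the burrs just touch, without forcing them, then back it off four clicks (15 degrees each) and let go. Then set the hopper gently back on the mill's neck, upright and fully down, leaving everything else on the table where it is.

Things in the scene. Friction and masses are not known exactly. Their poses are not given: they have to be found in the camera images.
- ring_grip (a point): Centre of the mill's adjusting ring, on its upright axis at mid-height, 110 mm above the table: black, fluted, 57 mm diameter, 25 mm tall, round the mill's neck. Its own -x points to a white line on the ring; it turns with the ring, which does not rise or sink. The shoulder (80 mm across) lies 18 mm below this point; the metal neck (40 mm diameter) rises through the ring to 28 mm above it.
- lower_burr: The fixed lower burr, a dark steel cone inside the neck; origin on the axis in its grinding face, z up. Where the upper burr meets it, at a click, the ring's torque climbs by 0.1 N m per 0.01 rad: stop at 0.3 to 0.5 N m; the burrs chip beyond 0.8 N m. Before that the ring clicks every 15 degrees (torque swings within 0.3 N m, less against the turn); let go, it settles in the nearest click.
- neck_top (a point): Centre of the flat top of the mill's metal neck, 139 mm above the table, z up: the neck is a tube of 40 mm outer diameter whose top 16 mm stand clear above the ring. The hopper slips over it.
- mill: White bench seed mill, 116 x 104 mm housing, fixed; origin at the centre of its underside under the ring's axis, x to its back. A steel chute at its front reaches 97 mm from the axis (toward -x) at 75 mm height.
- hopper: Grey round plastic hopper, 83 mm tall, about 90 g, loose, standing upright. Origin: centre of its underside, z up. Skirt 51 mm outer, 45 mm inner diameter, open below, 14 mm deep. Cup above it: straight wall, 58 mm diameter, from 27 to 79 mm height, rim 60 mm. Grip the cup from above across the 58 mm.
- hopper_seat (a point): Point on the hopper's axis 14 mm above its underside: the inner shoulder of the skirt that rests on the neck's top when the hopper is fully down (then it coincides with neck_top, and the hopper's underside is 125 mm above the table).
- catch_beaker: Small glass beaker under the chute, 55 mm diameter, 69 mm tall; bystander, origin under its centre.
- jar: Seed jar with a green lid, 54 mm diameter, 70 mm tall; bystander, origin under its centre.
- burr_brush: Flat dust brush, 187 mm long, lying at the table's front edge; bystander.
- dish: Petri dish with lid, 64 mm diameter, 14 mm tall; bystander.
- tweezers: Steel tweezers, 131 mm long, lying behind the mill to its left; bystander.
- upper_burr: The upper burr, a steel ring inside the neck, out of reach; origin on the axis in its grinding underside, z up. The adjusting ring's thread moves it 3 mm a turn (0.125 mm a click): clockwise from above lowers it, anticlockwise lifts it. Too fine to be judged from measured positions. The burrs touch 0.4 to 2.0 rad clockwise of the start.
- microscope: White and black microscope standing on the table to the left of the mill, fixed, 0.32 m deep, 0.21 m wide and 0.46 m tall; origin at the centre of its foot. Keep the arm clear of it: draw the arm in before swinging past.
Not all that is in view belongs to the job. Of the things like the hopper, leave any that is orange or purple; of the rest the larger one is meant.

How it is judged (in metres and radians):
On the way, in this order (a step that is already met when the one before it is completed fails the run):
1. the burrs touch, pressed lightly together (z of upper_burr in the frame of lower_burr below -1e-05 m), for 0.1 s.
2. the ring is backed off four clicks and let go (z of upper_burr in the frame of lower_burr between 0.00044 and 0.00056 m and contact force between the fingers and mill below 0.2 N), for 0.2 s.
3. the hopper is on the neck, fully down (horizontal distance between hopper_seat and neck_top below 0.004 m and z of hopper_seat in the frame of neck_top below 0.0025 m and angle between hopper's own z axis and vertical below 0.06 rad), for 0.2 s.
At the end, for the whole second after the job is handed in: The burrs stand 0.44 to 0.56 mm apart (the ring in the fourth click back from where they touched, within half a click), and the hopper sits on the neck at rest, its seat within 2.5 mm of the neck's top and 4 mm of its axis, tilted less than 0.06 rad (all of step 3 and z of upper_burr in the frame of lower_burr between 0.00044 and 0.00056 m and linear speed of hopper below 0.02 m/s).
It fails at once if the burrs are forced together with more than about 0.8 N m on the ring (z of upper_burr in the frame of lower_burr below -5e-05 m).
It fails at once if the hopper is tipped over (angle between hopper's own z axis and vertical above 0.6 rad).
It fails at once if the hopper is pressed onto the mill with more than 40 N (contact force between hopper and mill above 40 N).
It fails at once if a bystander is pushed more than 30 mm (distance of any of catch_beaker, jar, burr_brush, dish, tweezers from where it was at the start of the episode above 0.03 m).
It also fails if it takes over 72 s, if anything falls off the work surface, if the arm or the gripper's body presses on something with over 40 N, if the wrist force passes 120 N, or if a joint passes its speed limit or range.

### The arm

A 6-joint arm with a two-finger parallel gripper is mounted at the origin on a cart in front of the work surface, level with it; the furniture and walls round the work are solid. World frame = base frame: x ahead of the robot, y to its left, z up, the work surface at z = 0. Lengths are in mm, angles in rad, forces in N, time in s.
With the tool pointing down it reaches from about 300 to 775 mm from the base axis. Payload 14.6 kg.
Tool frame: the origin (TCP) lies between the finger pads; the fingertips stand 8 mm ahead of it and the grasp point (between the pads) lies 11 mm behind it; y points along the fingers, x is the direction in which the jaws open and shut, and the axes are right-handed (so a half turn about y gives the same grasp; the last joint's range is limited). The gripper opens to 94 mm and grips with 3 to 60 N. Pads are 16 mm wide; open, the fingers measure 119 mm over their backs; the gripper's body (75 mm by 177 mm) begins 78 mm behind the grasp point.
Start: joints at [-1.271, 0.3, 1.521, -0, 1.321, -0.067], TCP at [197.239, -513.406, 213.446] pointing down, gripper open.
Joint ranges: [-3.03, 3.03], [-0.79, 2.21], [0.23, 2.52], [-1.04, 4.18], [0, 3.07], [-2.55, 2.55]. Speed limits (rad/s): [2.22, 2.22, 2.57, 3.14, 3.14, 3.14].

### API

Orientations are given as [roll, pitch, yaw] about the fixed x, y, z axes, in that order (R = Rz(yaw) Ry(pitch) Rx(roll)).
In Python, from cell import read_state, imaging, order gives the robot as it stands. The module is installed in compiled form; this text tells all that it offers.
- The arm moves only by the shell command python3 -m handwheel 'ROWS' [FORCE]. ROWS is JSON, a list that holds one entry, the list of rows, each a list of 7 numbers: the shift along the tool's x, y, z in mm, then the turn, a rotation vector about the tool's x, y, z in degrees, then the opening, from -1 (shut) to 1 (fully open), so that 0 is half open. A call has 1 to 5 rows; each row is the pose to reach, as a shift and turn from the pose measured when the call began, along the tool's axes at that moment; what a row does not reach only later rows make up. A row lasts 1/12 s, in which the tool goes at most 41.7 mm and 7.16 degrees, less where a joint would pass 70% of its speed; a pose out of reach is approached as far as the arm can. A call with a gripper value outside its range is refused whole. The fingers move at their own pace and stop on an object; FORCE is the grip in N (left out, the last holds). Time passes only in rows, so rows that repeat a pose let the fingers close. It gives the time, the measured TCP pose, the force and the opening at its end, in the units of the state.
- read_state(): the state, without advancing time (a new reading comes with each control period).
- imaging.camera(name): name is "scene" or "top"; returns (picture, depth): 384x512x3 uint8, red, green, blue; 384x512 float32, mm along the optical axis (not along the pixel's ray), 0 where there is no reading.
- imaging.get_calibration(name): a dict with "mtx" (3x3 intrinsics, pixels), "world_from_camera" (4x4, takes a point from camera to world coordinates). Camera axes: x right, y down, z forward; pixel columns grow to the right and rows downward; lengths in mm; the calibration is good to about 2 mm. A picture is of the moment at which its call begins. get_calibration takes no time and is no camera call.
- order.sign_off(): hands the job in, once; it reports no verdict.
The state is a dict: "clock": time; "joints": joint angles; "qd": joint speeds; "effort": joint torques, N m; "eef_pos": TCP position; "eef_rot": TCP orientation; "wrist_force": force on the tool from outside, world axes, zero at the start; "moment": the same for the moment, N m; "finger_gap": finger opening in mm.
Only numpy, scipy, OpenCV 4.12 (cv2) and the standard library are available. Lean on these libraries where they do the work, as an engineer would, in place of code of your own. Each camera call takes 0.05 s, during which the arm holds its last target.

## Working session

There is one attempt and no reset: what is moved stays moved. The work goes in short steps, Python scripts to look and compute and a shell command to move; the robot and the scene stay as the last step left them, time stands still between calls to the robot, and variables do not carry over. Pictures are saved under pics/ and viewed, and the job is handed in when it is done.

```bash
mkdir -p pics; cat > h.py <<'E'
import numpy as np, cv2, json
from cell import read_state, imaging, order
def grab(n,tag):
    p,d=imaging.camera(n); np.savez(f'pics/{tag}.npz',p=p,d=d); cv2.imwrite(f'pics/{tag}.png',cv2.cvtColor(p,cv2.COLOR_RGB2BGR)); return p,d
def load(tag):
    z=np.load(f'pics/{tag}.npz'); return z['p'],z['d']
def world(n,d):
    c=imaging.get_calibration(n);K=np.array(c['mtx']);T=np.array(c['world_from_camera'])
    v,u=np.mgrid[:d.shape[0],:d.shape[1]]
    P=np.stack([(u-K[0,2])/K[0,0]*d,(v-K[1,2])/K[1,1]*d,d],-1)
    W=P@T[:3,:3].T+T[:3,3]; W[d==0]=np.nan; return W
E
python3 - <<'E'
from h import *
print(read_state())
for n in('scene','top'):
    grab(n,n+'0'); print(imaging.get_calibration(n))
E
```

```text
{'clock': 0.0, 'joints': array([-1.27061307e+00,  3.00490518e-01,  1.52158715e+00, -5.47402563e-06,
        1.32067345e+00, -6.65862838e-02]), 'qd': array([-8.18923422e-04,  7.49895801e-04, -8.67537790e-04,  1.01963162e-03,
       -4.20874131e-05,  7.13561769e-04]), 'effort': array([ 1.34010730e-03, -5.31801724e+01, -3.52733302e+01,  7.09013594e-02,
        2.43357383e-02, -5.32563092e-05]), 'eef_pos': array([ 197.15993365, -513.17963032,  212.87309927]), 'eef_rot': array([-1.57072454e+00,  1.15625267e-03, -1.20402539e+00]), 'wrist_force': array([1.38584148, 0.02305093, 0.71507721]), 'moment': array([ 0.04031586,  0.00709208, -0.01969961]), 'finger_gap': 93.74170784051454}
{'mtx': array([[412.48514829,   0.        , 257.6003611 ],
       [  0.        , 412.48514829, 192.88284319],
       [  0.        ,   0.        ,   1.        ]]), 'world_from_camera': array([[-8.58049471e-01, -2.77327204e-01,  4.32250770e-01,
         4.34228301e+01],
       [-5.13014619e-01,  5.01877752e-01, -6.96372546e-01,
         8.12990012e+02],
       [-2.38139937e-02, -8.19273058e-01, -5.72908850e-01,
         7.66085419e+02],
       [ 0.00000000e+00,  0.00000000e+00,  0.00000000e+00,
         1.00000000e+00]])}
{'mtx': array([[382.91013894,   0.        , 250.31158511],
       [  0.        , 382.91013894, 197.17479316],
       [  0.        ,   0.        ,   1.        ]]), 'world_from_camera': array([[ 2.89477200e-02, -9.74829699e-01,  2.21063535e-01,
         3.18056981e+02],
       [-9.99579767e-01, -2.78939644e-02,  7.88773384e-03,
        -1.67843548e+01],
       [-1.52285884e-03, -2.21198969e-01, -9.75227510e-01,
         1.09153934e+03],
       [ 0.00000000e+00,  0.00000000e+00,  0.00000000e+00,
         1.00000000e+00]])}
```

View pics/scene0.png

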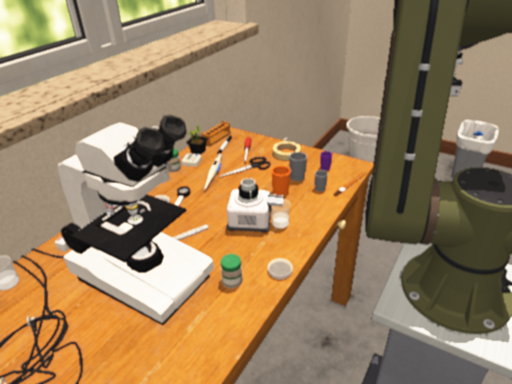

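View pics/top0.png

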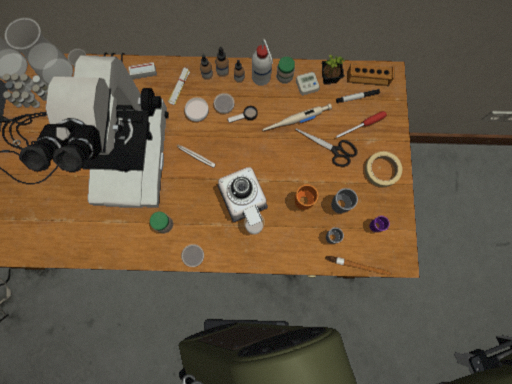

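Scene: the mill is at top (241,190) and scene (248,205). The hopper-like things in the top view are orange (307,197), large grey (345,200), small grey (335,236) and purple (380,224). Orange and purple are excluded, and the larger of the two greys is (345,200). I'll confirm it in a crop and measure.

```bash
python3 - <<'E'
from h import *
p,d=load('top0'); q,e=load('scene0')
a=cv2.resize(p[160:260,200:400],None,fx=4,fy=4,interpolation=cv2.INTER_CUBIC)[:, :800]
b=cv2.resize(q[130:240,210:350],None,fx=4,fy=4,interpolation=cv2.INTER_CUBIC)
cv2.imwrite('pics/cropt.png',a[...,::-1]); cv2.imwrite('pics/crops.png',b[...,::-1])
W=world('top',d)
for nm,(u,v) in dict(orange=(307,197),big=(345,200),small=(335,236),mill=(241,187)).items():
    w=W[v-22:v+23,u-22:u+23].reshape(-1,3); w=w[np.isfinite(w[:,2])]
    print(nm,'zmax',np.percentile(w[:,2],[50,90,99,100]).round(1))
    t={'orange':83,'big':83,'small':60,'mill':139}[nm]
    for lo,hi in ((t-6,t+4),(t-40,t-10)):
        s=w[(w[:,2]>lo)&(w[:,2]<hi)]
        if len(s)>4:
            c,r=cv2.minEnclosingCircle(s[:,:2].astype(np.float32)); print(lo,hi,len(s),np.round(c,1),round(r,1),np.round(s.mean(0),1))
E
```

```text
orange zmax [ 0.1 46.1 83.3 85.7]
77 87 96 [ 557.3 -161.7] 30.1 [ 559.7 -162.2   81.7]
43 73 111 [ 556.1 -161.3] 28.7 [ 558.1 -162.2   58.1]
big zmax [ 0.1 52.6 83.4 86.4]
77 87 95 [ 550.5 -267.6] 30.4 [ 551.3 -270.6   81.9]
43 73 136 [ 549.7 -267.3] 29.3 [ 550.1 -268.7   58.8]
small zmax [-0.1  9.2 58.  62.7]
54 64 48 [ 453.8 -242.7] 21.2 [ 454.7 -244.2   57.7]
20 50 80 [ 453.9 -242. ] 20.1 [ 454.8 -243.4   34.1]
mill zmax [ 81.  121.6 138.7 142.5]
133 143 53 [565.   15.4] 19.8 [566.2  15.7 138. ]
99 129 318 [564.6  15.5] 28.4 [562.2  14.8 119.4]
```

View pics/cropt.png

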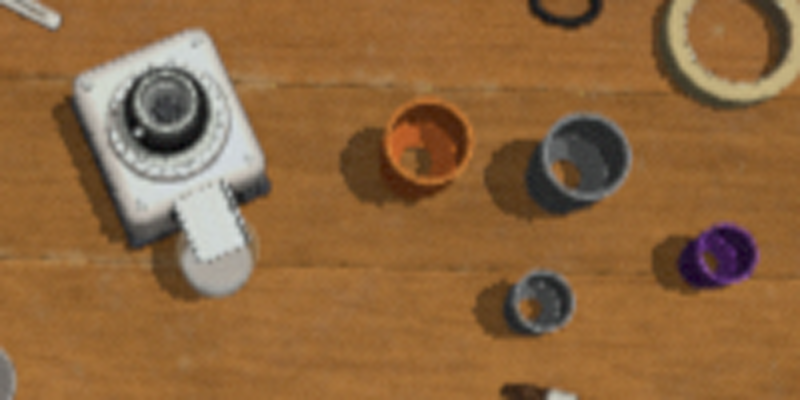

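View pics/crops.png

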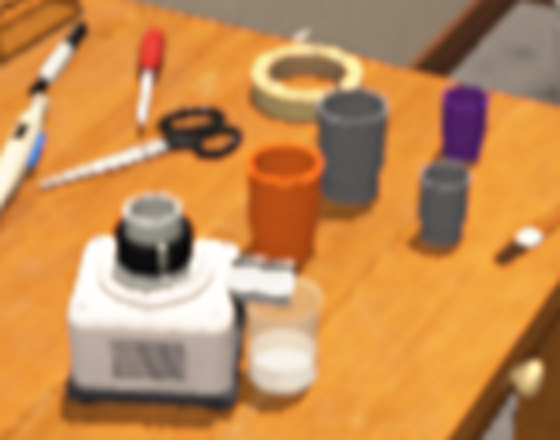

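The crops confirm it: the large grey cup at top (345,200) is 83 mm tall with a 60 mm rim, and the other grey is only about 60 mm tall. Hopper is at about (550,-267.5) and the mill axis at about (565,15.5). I'll go to the ring first.

```bash
cat > to.py <<'E'
import sys
from h import *
from scipy.spatial.transform import Rotation as R
# usage: to.py x y z yaw
x,y,z,yaw=map(float,sys.argv[1:5]); s=read_state()
A=R.from_euler('xyz',s['eef_rot']); B=R.from_euler('xyz',[-np.pi/2,0,yaw])
print('shift',A.inv().apply(np.array([x,y,z])-s['eef_pos']).round(1),'turn',np.degrees((A.inv()*B).as_rotvec()).round(1),'t',round(s['clock'],2),s['eef_pos'].round(1),s['eef_rot'].round(3),'q',s['joints'].round(2),'F',s['wrist_force'].round(1),'M',s['moment'].round(3),'gap',round(s['finger_gap'],1))
E
python3 to.py 565 15.5 215 0.4
python3 -c "
from h import *
p,d=load('top0');W=world('top',d)
m=W[...,2]>150
w=W[m];w=w[(w[:,0]>350)&(w[:,1]>0)]
print(w[:,1].min(),np.percentile(w,[0,1,50,99,100],axis=0).round(0))"
```

```text
shift [-361.6   -1.7  533. ] turn [ -0.1 -91.9  -0. ] t 0.1 [ 197.2 -513.2  212.9] [-1.571e+00  1.000e-03 -1.204e+00] q [-1.27  0.3   1.52 -0.    1.32 -0.07] F [-0.7  0.2 -0.3] M [-0.044  0.013  0.032] gap 94.2
0.7266937907267952 [[5.050e+02 1.000e+00 1.500e+02]
 [5.120e+02 2.000e+01 1.520e+02]
 [7.080e+02 3.180e+02 2.200e+02]
 [1.040e+03 6.650e+02 4.570e+02]
 [1.043e+03 7.110e+02 4.640e+02]]
```

```bash
python3 -m handwheel '[[[-22,0,33,0,-6,0,1],[-45,0,66,0,-12,0,1],[-67,0,99,0,-18,0,1],[-90,0,132,0,-24,0,1],[-112,0,166,0,-30,0,1]]]' 30; python3 to.py 565 15.5 215 0.4
```

```text
clock: 0.52
eef_pos: [312.4, -347.3, 212.9]
eef_rot: [-1.57, 0.001, -0.676]
wrist_force: [1.2, -0.8, 0.4]
finger_gap: 94.2
shift [-29.8  -1.8 441.1] turn [ -0.1 -61.6  -0. ] t 0.52 [ 312.4 -347.3  212.9] [-1.57e+00  1.00e-03 -6.76e-01] q [-0.92  0.12  1.75  0.    1.28 -0.24] F [ 1.2 -0.8  0.4] M [-0.044 -0.009  0.024] gap 94.2
```

```bash
python3 -m handwheel '[[[-2,0,35,0,-5,0,1],[-5,0,70,0,-10,0,1],[-7,0,105,0,-15,0,1],[-10,0,140,0,-20,0,1],[-12,0,175,0,-25,0,1]]]'; python3 to.py 565 15.5 215 0.4
```

```text
clock: 0.93
eef_pos: [413.0, -201.6, 212.9]
eef_rot: [-1.57, 0.001, -0.235]
wrist_force: [0.7, -0.1, -0.3]
finger_gap: 94.3
shift [ 97.2  -1.9 246.5] turn [ -0.1 -36.4  -0. ] t 0.93 [ 413.  -201.6  212.9] [-1.57e+00  1.00e-03 -2.35e-01] q [-0.53  0.1   1.76  0.    1.28 -0.3 ] F [ 0.7 -0.1 -0.3] M [-0.048 -0.088 -0.046] gap 94.3
```

```bash
python3 -m handwheel '[[[14,0,35,0,-6,0,1],[28,0,70,0,-12,0,1],[42,0,106,0,-18,0,1],[56,0,141,0,-24,0,1],[70,0,176,0,-30,0,1]]]'; python3 to.py 565 15.5 215 0.4
```

```text
clock: 1.35
eef_pos: [522.7, -44.8, 212.9]
eef_rot: [-1.569, 0.001, 0.294]
wrist_force: [0.2, -0.9, 0.9]
finger_gap: 93.6
shift [57.9 -2.1 45.5] turn [-0.1 -6.1 -0. ] t 1.35 [522.7 -44.8 212.9] [-1.569e+00  1.000e-03  2.940e-01] q [-0.16  0.24  1.59  0.    1.31 -0.45] F [ 0.2 -0.9  0.9] M [-0.052 -0.085 -0.018] gap 93.6
```

```bash
python3 -m handwheel '[[[24,0,20,0,-3,0,1],[48,0,38,0,-6,0,1],[58,0,45.5,0,-6,0,1],[58,0,45.5,0,-6,0,1]]]'; python3 to.py 565 15.5 104 0.4
python3 - <<'E'
from h import *
p,d=grab('top','top1'); q,e=grab('scene','sc1')
cv2.imwrite('pics/c1.png',np.hstack([cv2.resize(p[130:240,190:300],(400,400)),cv2.resize(q[140:240,200:300],(400,400))])[...,::-1])
E
```

```text
clock: 1.68
eef_pos: [565.7, 17.4, 212.2]
eef_rot: [-1.569, 0.001, 0.4]
wrist_force: [0.0, -0.1, 0.2]
finger_gap: 94.0
shift [ -1.2 108.2  -1.7] turn [-0.1  0.  -0.1] t 1.68 [565.7  17.4 212.2] [-1.569e+00  1.000e-03  4.000e-01] q [-0.03  0.34  1.47  0.    1.33 -0.44] F [ 0.  -0.1  0.2] M [-0.07  -0.091 -0.015] gap 94.0
```

View pics/c1.png

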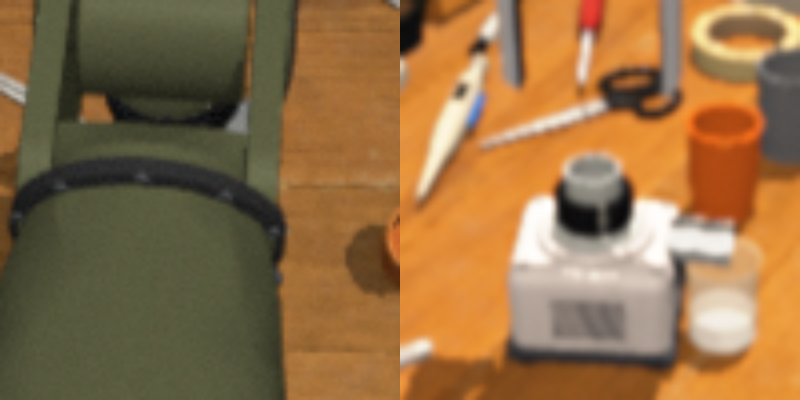

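The top view is blocked by the arm. In the scene crop the mill's ring and neck are clear between the two fingers. Next I'll cross-check the axis with the scene camera.

```bash
python3 - <<'E'
from h import *
p,d=load('scene0');W=world('scene',d)
def c(cx,cy,R,lo,hi):
    w=W.reshape(-1,3);w=w[np.isfinite(w[:,2])];s=w[(np.hypot(w[:,0]-cx,w[:,1]-cy)<R)&(w[:,2]>lo)&(w[:,2]<hi)]
    print(lo,hi,len(s),cv2.minEnclosingCircle(s[:,:2].astype(np.float32)),s[:,2].max())
    # facing-surface circle fit w/ free centre
    from scipy.optimize import least_squares
    f=least_squares(lambda q:np.hypot(s[:,0]-q[0],s[:,1]-q[1])-q[2],[cx,cy,25],loss='soft_l1');print(f.x.round(1))
c(565,15.5,30,134,143);c(565,15.5,35,99,120);c(550,-267.5,38,77,86);c(550,-267.5,38,30,70)
E
```

```text
134 143 57 ((568.7346801757812, 17.566883087158203), 21.44963836669922) 141.16069606887697
[568.9  17.   18.8]
99 120 130 ((568.0202026367188, 18.439537048339844), 28.893373489379883) 119.97640141715897
[569.5  15.9  27.8]
77 86 79 ((552.6435546875, -267.52239990234375), 33.451961517333984) 84.95232073058457
[ 553.4 -266.5   28.4]
30 70 228 ((551.4467163085938, -266.9197692871094), 33.04648208618164) 69.94973401822915
[ 553.7 -266.7   27.8]
```

```bash
python3 -m handwheel '[[[0.5,25,-1.5,0,0,0,1],[0.5,50,-1.5,0,0,0,1],[0.5,75,-1.5,0,0,0,1],[0.5,95,-1.5,0,0,0,1],[0.5,102,-1.5,0,0,0,1]]]'; python3 to.py 567 16.3 103.5 0.4
```

```text
clock: 2.2
eef_pos: [563.7, 12.5, 107.9]
eef_rot: [-1.567, 0.005, 0.395]
wrist_force: [-0.0, 0.2, 0.2]
finger_gap: 94.0
shift [4.6 4.4 2.2] turn [-0.2 -0.3 -0.3] t 2.2 [563.7  12.5 107.9] [-1.567  0.005  0.395] q [-0.04  0.44  1.59  0.    1.12 -0.44] F [-0.   0.2  0.2] M [-0.106 -0.141  0.002] gap 94.0
```

```bash
python3 -m handwheel '[[[4.6,4.4,2.2,-0.2,-0.3,-0.3,1],[4.6,4.4,2.2,-0.2,-0.3,-0.3,1],[4.6,4.4,2.2,-0.2,-0.3,-0.3,1]]]'; python3 to.py 567 16.3 103.5 0.4
```

```text
clock: 2.45
eef_pos: [567.4, 16.0, 104.5]
eef_rot: [-1.571, -0.001, 0.4]
wrist_force: [0.2, 0.5, 0.3]
finger_gap: 93.7
shift [-0.2  1.   0.4] turn [ 0.  -0.   0.1] t 2.45 [567.4  16.  104.5] [-1.571e+00 -1.000e-03  4.000e-01] q [-0.04  0.45  1.59  0.    1.11 -0.44] F [0.2 0.5 0.3] M [ 0.004 -0.143 -0.005] gap 93.7
```

Now close lightly to feel the centring.

```bash
python3 -m handwheel '[[[0,1,0,0,0,0,-0.2],[0,1,0,0,0,0,-0.2],[0,1,0,0,0,0,-0.2],[0,1,0,0,0,0,-0.2],[0,1,0,0,0,0,-0.2]]]' 5; python3 to.py 567 16.3 103.5 0.4;python3 -m handwheel '[[[0,0,0,0,0,0,-0.2],[0,0,0,0,0,0,-0.2],[0,0,0,0,0,0,-0.2],[0,0,0,0,0,0,-0.2],[0,0,0,0,0,0,-0.2]]]' 5; python3 to.py 567 16.3 103.5 0.4
```

```text
clock: 2.87
eef_pos: [567.4, 16.0, 103.7]
eef_rot: [-1.572, -0.002, 0.4]
wrist_force: [-0.2, -0.2, 0.3]
finger_gap: 64.2
shift [-0.3  0.2  0.4] turn [ 0.  -0.   0.1] t 2.87 [567.4  16.  103.7] [-1.572 -0.002  0.4  ] q [-0.04  0.45  1.59  0.    1.1  -0.44] F [-0.2 -0.2  0.3] M [-0.025 -0.093 -0.052] gap 64.2
clock: 3.28
eef_pos: [567.7, 16.1, 103.9]
eef_rot: [-1.572, -0.002, 0.4]
wrist_force: [2.9, 2.0, -0.3]
finger_gap: 57.1
shift [-0.5  0.4  0.4] turn [0.1 0.  0.1] t 3.28 [567.7  16.1 103.9] [-1.572 -0.002  0.4  ] q [-0.04  0.45  1.59  0.    1.1  -0.44] F [ 2.9  2.  -0.3] M [ 0.253 -0.611 -0.076] gap 57.1
```

```bash
python3 -m handwheel '[[[1,0,0,0,0,0,-0.2],[1,0,0,0,0,0,-0.2],[1,0,0,0,0,0,-0.2]]]' 5; python3 to.py 567 16.3 103.5 0.4;
```

```text
clock: 3.53
eef_pos: [567.8, 16.2, 103.8]
eef_rot: [-1.571, 0.0, 0.4]
wrist_force: [-5.7, -1.9, 4.0]
finger_gap: 56.4
shift [-0.7  0.3  0.4] turn [ 0. -0. -0.] t 3.53 [567.8  16.2 103.8] [-1.571  0.     0.4  ] q [-0.04  0.45  1.58 -0.    1.11 -0.44] F [-5.7 -1.9  4. ] M [-0.389  0.981 -0.026] gap 56.4
```

```bash
python3 -m handwheel '[[[-0.5,0,0,0,0,0,-0.25],[-0.5,0,0,0,0,0,-0.25],[-0.5,0,0,0,0,0,-0.25],[-0.5,0,0,0,0,0,-0.25]]]' 25; python3 to.py 567.7 16.2 103.8 0.4;
```

```text
clock: 3.87
eef_pos: [567.6, 16.1, 103.8]
eef_rot: [-1.571, -0.001, 0.4]
wrist_force: [4.6, 2.2, -0.4]
finger_gap: 56.5
shift [0.1 0.  0. ] turn [ 0. -0.  0.] t 3.87 [567.6  16.1 103.8] [-1.571e+00 -1.000e-03  4.000e-01] q [-0.04  0.45  1.58 -0.    1.11 -0.44] F [ 4.6  2.2 -0.4] M [ 0.425 -1.003 -0.03 ] gap 56.5
```

```bash
for i in 1; do python3 -m handwheel '[[[0.2,0,0,0,1,0,-0.25],[0.2,0,0,0,2,0,-0.25],[0.2,0,0,0,3,0,-0.25],[0.2,0,0,0,4,0,-0.25]]]' 25; done; python3 to.py 567.7 16.2 103.8 0.4;
```

```text
clock: 4.2
eef_pos: [567.7, 16.2, 103.8]
eef_rot: [-1.571, -0.0, 0.328]
wrist_force: [1.4, 0.6, 0.3]
finger_gap: 56.5
shift [0. 0. 0.] turn [ 0.  -4.1  0. ] t 4.2 [567.7  16.2 103.8] [-1.571 -0.     0.328] q [-0.04  0.45  1.58 -0.    1.11 -0.36] F [1.4 0.6 0.3] M [ 0.049 -0.248  0.085] gap 56.5
```

```bash
python3 -m handwheel '[[[0,0,0,0,2,0,-0.25],[0,0,0,0,4,0,-0.25]]]' 25;  python3 to.py 567.7 16.2 103.8 0.4; python3 -m handwheel '[[[0,0,0,0,2,0,-0.25],[0,0,0,0,4,0,-0.25]]]' 25;  python3 to.py 567.7 16.2 103.8 0.4
```

```text
clock: 4.37
eef_pos: [567.8, 16.1, 103.9]
eef_rot: [-1.572, -0.001, 0.256]
wrist_force: [2.9, 0.4, -0.4]
finger_gap: 56.6
shift [-0.   0.1  0.1] turn [ 0.  -8.2  0. ] t 4.37 [567.8  16.1 103.9] [-1.572e+00 -1.000e-03  2.560e-01] q [-0.04  0.45  1.58 -0.    1.11 -0.29] F [ 2.9  0.4 -0.4] M [ 0.114 -0.496  0.45 ] gap 56.6
clock: 4.53
eef_pos: [567.7, 16.1, 103.8]
eef_rot: [-1.571, -0.001, 0.184]
wrist_force: [1.4, 0.9, 0.6]
finger_gap: 56.5
shift [-0.   0.   0.1] turn [  0.  -12.4   0. ] t 4.53 [567.7  16.1 103.8] [-1.571e+00 -1.000e-03  1.840e-01] q [-0.04  0.45  1.58 -0.    1.11 -0.22] F [1.4 0.9 0.6] M [ 0.203 -0.335  0.015] gap 56.5
```

```bash
R() { python3 to.py 567.7 16.2 103.8 0.4 | grep -o "turn.*"; }; python3 -m handwheel '[[[0,0,0,0,1.3,0,-0.25],[0,0,0,0,2.6,0,-0.25],[0,0,0,0,2.6,0,-0.25]]]' 25 >/dev/null;R
python3 -m handwheel '[[[0,0,0,0,2,0,-0.25],[0,0,0,0,2,0,-0.25]]]' 25 >/dev/null;R
python3 -m handwheel '[[[0,0,0,0,2,0,-0.25],[0,0,0,0,2,0,-0.25]]]' 25 >/dev/null;R
python3 -m handwheel '[[[0,0,0,0,2,0,-0.25],[0,0,0,0,2,0,-0.25]]]' 25 >/dev/null;R
```

```text
turn [  0.  -15.1   0. ] t 4.78 [567.7  16.2 103.8] [-1.571 -0.     0.136] q [-0.04  0.45  1.58 -0.    1.11 -0.17] F [1.9 0.5 0.2] M [ 0.199 -0.371 -0.167] gap 56.6
turn [  0.  -17.2   0. ] t 4.95 [567.7  16.2 103.8] [-1.571e+00 -1.000e-03  1.000e-01] q [-0.04  0.45  1.58 -0.    1.11 -0.14] F [1.2 0.8 0.1] M [ 0.138 -0.393 -0.126] gap 56.7
turn [  0.  -19.2   0. ] t 5.12 [567.7  16.1 103.8] [-1.571e+00 -1.000e-03  6.500e-02] q [-0.04  0.45  1.58 -0.    1.11 -0.1 ] F [ 1.9 -0.3  1. ] M [ 0.109 -0.405  0.03 ] gap 56.2
turn [  0.  -21.2   0. ] t 5.28 [567.7  16.1 103.8] [-1.571e+00 -1.000e-03  3.000e-02] q [-0.04  0.45  1.58 -0.    1.11 -0.07] F [ 2.3  0.8 -0. ] M [ 0.135 -0.42   0.133] gap 56.9
```

```bash
cat > chk.py <<'E'
import sys
from h import *
s=read_state(); m=s['moment'][2]; a=np.degrees(0.4-s['eef_rot'][2])
print('ang %.1f M %.3f F %s pos %s t %.2f'%(a,m,s['wrist_force'].round(1),s['eef_pos'].round(1),s['clock']))
sys.exit(1 if m>float(sys.argv[1]) else 0)
E
python3 -m handwheel '[[[0,0,0,0,2,0,-0.25],[0,0,0,0,2,0,-0.25]]]' 25 >/dev/null;python3 chk.py 0.3 &&
python3 -m handwheel '[[[0,0,0,0,2,0,-0.25],[0,0,0,0,2,0,-0.25]]]' 25 >/dev/null&&python3 chk.py 0.3 &&
python3 -m handwheel '[[[0,0,0,0,2,0,-0.25],[0,0,0,0,2,0,-0.25]]]' 25 >/dev/null&&python3 chk.py 0.3 &&
python3 -m handwheel '[[[0,0,0,0,2,0,-0.25],[0,0,0,0,2,0,-0.25]]]' 25 >/dev/null&&python3 chk.py 0.3 &&
python3 -m handwheel '[[[0,0,0,0,2,0,-0.25],[0,0,0,0,2,0,-0.25]]]' 25 >/dev/null&&python3 chk.py 0.2 &&
python3 -m handwheel '[[[0,0,0,0,1.5,0,-0.25],[0,0,0,0,1.5,0,-0.25]]]' 25 >/dev/null&&python3 chk.py 0.2 &&
python3 -m handwheel '[[[0,0,0,0,1.5,0,-0.25],[0,0,0,0,1.5,0,-0.25]]]' 25 >/dev/null&&python3 chk.py 0.2
```

```text
ang 23.2 M 0.203 F [1.7 0.8 0.1] pos [567.8  16.1 103.8] t 5.45
ang 25.1 M -0.091 F [3.  1.5 0.2] pos [567.7  16.2 103.8] t 5.62
ang 27.1 M -0.296 F [2.1 0.7 0.8] pos [567.7  16.2 103.8] t 5.78
ang 29.1 M -0.211 F [1.9 2.  1. ] pos [567.7  16.2 103.8] t 5.95
ang 31.0 M -0.143 F [ 1.9  0.7 -0.1] pos [567.7  16.2 103.8] t 6.12
ang 32.4 M -0.070 F [1.9 0.6 0.3] pos [567.7  16.2 103.9] t 6.28
ang 34.0 M 0.055 F [3.1 0.8 0.8] pos [567.8  16.2 103.9] t 6.45
```

```bash

python3 -m handwheel '[[[0,0,0,0,1,0,-0.25],[0,0,0,0,1,0,-0.25]]]' 25 >/dev/null;python3 chk.py 0.2 &&
python3 -m handwheel '[[[0,0,0,0,1,0,-0.25],[0,0,0,0,1,0,-0.25]]]' 25 >/dev/null&&python3 chk.py 0.28 &&
python3 -m handwheel '[[[0,0,0,0,2,0,-0.25],[0,0,0,0,2,0,-0.25]]]' 25 >/dev/null&&python3 chk.py 0.3 &&
python3 -m handwheel '[[[0,0,0,0,2,0,-0.25],[0,0,0,0,2,0,-0.25]]]' 25 >/dev/null&&python3 chk.py 0.3 &&
python3 -m handwheel '[[[0,0,0,0,2,0,-0.25],[0,0,0,0,4,0,-0.25],[0,0,0,0,4,0,-0.25]]]' 25 >/dev/null&&python3 chk.py 0.3 &&
python3 -m handwheel '[[[0,0,0,0,2,0,-0.25],[0,0,0,0,2,0,-0.25]]]' 25 >/dev/null&&python3 chk.py 0.2 &&
python3 -m handwheel '[[[0,0,0,0,1.5,0,-0.25],[0,0,0,0,1.5,0,-0.25]]]' 25 >/dev/null&&python3 chk.py 0.2 &&
python3 -m handwheel '[[[0,0,0,0,1,0,-0.25],[0,0,0,0,1,0,-0.25]]]' 25 >/dev/null&&python3 chk.py 0.2 &&
python3 -m handwheel '[[[0,0,0,0,1,0,-0.25],[0,0,0,0,1,0,-0.25]]]' 25 >/dev/null&&python3 chk.py 0.2
```

```text
ang 35.0 M 0.052 F [ 2.   0.3 -0.1] pos [567.8  16.1 103.8] t 6.62
ang 36.1 M 0.087 F [ 2.1  0.4 -0.2] pos [567.8  16.2 103.8] t 6.78
ang 38.2 M 0.017 F [ 2.6  0.5 -0.5] pos [567.8  16.2 103.8] t 6.95
ang 40.2 M -0.144 F [ 1.8  1.4 -0.1] pos [567.8  16.2 103.8] t 7.12
ang 44.2 M -0.227 F [ 2.2 -0.6  1.2] pos [567.7  16.2 103.8] t 7.37
ang 46.2 M -0.186 F [2.8 0.1 0.5] pos [567.8  16.2 103.8] t 7.53
ang 47.6 M -0.128 F [ 3.5 -0.1  0.4] pos [567.8  16.2 103.8] t 7.70
ang 48.6 M 0.007 F [ 2.6  0.  -0.5] pos [567.8  16.2 103.8] t 7.87
ang 49.7 M 0.027 F [ 1.6  1.1 -0.3] pos [567.8  16.2 103.8] t 8.03
```

```bash

python3 -m handwheel '[[[0,0,0,0,1,0,-0.25],[0,0,0,0,1,0,-0.25]]]' 25 >/dev/null;python3 chk.py 0.2 &&
python3 -m handwheel '[[[0,0,0,0,1,0,-0.25],[0,0,0,0,1,0,-0.25]]]' 25 >/dev/null&&python3 chk.py 0.26 &&
python3 -m handwheel '[[[0,0,0,0,2,0,-0.25],[0,0,0,0,2,0,-0.25]]]' 25 >/dev/null&&python3 chk.py 0.3 &&
python3 -m handwheel '[[[0,0,0,0,2,0,-0.25],[0,0,0,0,2,0,-0.25]]]' 25 >/dev/null&&python3 chk.py 0.3 &&
python3 -m handwheel '[[[0,0,0,0,2,0,-0.25],[0,0,0,0,4,0,-0.25],[0,0,0,0,4,0,-0.25]]]' 25 >/dev/null&&python3 chk.py 0.3 &&
python3 -m handwheel '[[[0,0,0,0,2,0,-0.25],[0,0,0,0,2,0,-0.25]]]' 25 >/dev/null&&python3 chk.py 0.2 &&
python3 -m handwheel '[[[0,0,0,0,1.5,0,-0.25],[0,0,0,0,1.5,0,-0.25]]]' 25 >/dev/null&&python3 chk.py 0.2 &&
python3 -m handwheel '[[[0,0,0,0,1,0,-0.25],[0,0,0,0,1,0,-0.25]]]' 25 >/dev/null&&python3 chk.py 0.2 &&
python3 -m handwheel '[[[0,0,0,0,1,0,-0.25],[0,0,0,0,1,0,-0.25]]]' 25 >/dev/null&&python3 chk.py 0.2
```

```text
ang 50.7 M 0.053 F [2.7 0.7 0. ] pos [567.8  16.2 103.9] t 8.20
ang 51.8 M 0.121 F [ 1.9  0.4 -0.4] pos [567.8  16.1 103.9] t 8.37
ang 53.9 M 0.132 F [3.3 0.3 0.4] pos [567.8  16.2 103.9] t 8.53
ang 56.0 M -0.109 F [ 3.1  0.7 -0.2] pos [567.8  16.2 103.9] t 8.70
ang 60.0 M -0.185 F [1.5 0.4 0.4] pos [567.8  16.2 103.9] t 8.95
ang 62.0 M -0.106 F [ 2.8  0.5 -0.3] pos [567.8  16.2 103.8] t 9.12
ang 63.4 M -0.046 F [ 2.6 -0.2 -0.2] pos [567.8  16.1 103.8] t 9.28
ang 64.4 M 0.051 F [ 2.9  0.  -1.1] pos [567.8  16.1 103.9] t 9.45
ang 65.4 M 0.024 F [2.6 0.2 0. ] pos [567.8  16.1 103.8] t 9.62
```

```bash

python3 -m handwheel '[[[0,0,0,0,1,0,-0.25],[0,0,0,0,1,0,-0.25]]]' 25 >/dev/null;python3 chk.py 0.2 &&
python3 -m handwheel '[[[0,0,0,0,1,0,-0.25],[0,0,0,0,1,0,-0.25]]]' 25 >/dev/null&&python3 chk.py 0.26 &&
python3 -m handwheel '[[[0,0,0,0,2,0,-0.25],[0,0,0,0,2,0,-0.25]]]' 25 >/dev/null&&python3 chk.py 0.3 &&
python3 -m handwheel '[[[0,0,0,0,2,0,-0.25],[0,0,0,0,2,0,-0.25]]]' 25 >/dev/null&&python3 chk.py 0.3 &&
python3 -m handwheel '[[[0,0,0,0,2,0,-0.25],[0,0,0,0,4,0,-0.25],[0,0,0,0,4,0,-0.25]]]' 25 >/dev/null&&python3 chk.py 0.3 &&
python3 -m handwheel '[[[0,0,0,0,2,0,-0.25],[0,0,0,0,2,0,-0.25]]]' 25 >/dev/null&&python3 chk.py 0.2 &&
python3 -m handwheel '[[[0,0,0,0,1.5,0,-0.25],[0,0,0,0,1.5,0,-0.25]]]' 25 >/dev/null&&python3 chk.py 0.2 &&
python3 -m handwheel '[[[0,0,0,0,1,0,-0.25],[0,0,0,0,1,0,-0.25]]]' 25 >/dev/null&&python3 chk.py 0.2 &&
python3 -m handwheel '[[[0,0,0,0,1,0,-0.25],[0,0,0,0,1,0,-0.25]]]' 25 >/dev/null&&python3 chk.py 0.2
```

```text
ang 66.5 M 0.114 F [3.4 0.2 0. ] pos [567.8  16.1 103.9] t 9.78
ang 67.6 M 0.064 F [3.2 0.8 0.1] pos [567.8  16.2 103.8] t 9.95
ang 69.7 M -0.166 F [2.4 0.3 0.2] pos [567.8  16.2 103.9] t 10.12
ang 71.8 M -0.147 F [ 3.9  0.4 -1. ] pos [567.8  16.2 103.9] t 10.28
ang 75.8 M -0.183 F [ 3.2 -0.6 -1.4] pos [567.8  16.1 103.9] t 10.53
ang 77.8 M -0.079 F [ 2.5  0.5 -0.4] pos [567.8  16.1 103.9] t 10.70
ang 79.2 M 0.135 F [ 3.9  0.3 -1.1] pos [567.8  16.1 103.8] t 10.87
ang 80.2 M 0.238 F [3.5 0.1 0.5] pos [567.8  16.1 103.8] t 11.03
```

```bash

python3 -m handwheel '[[[0,0,0,0,0.6,0,-0.25],[0,0,0,0,0.6,0,-0.25]]]' 25 >/dev/null;python3 chk.py 0.2; python3 -m handwheel '[[[0,0,0,0,0,0,-0.25]]]' 25 >/dev/null;python3 chk.py 0.2
```

```text
ang 80.7 M 0.361 F [ 2.4  0.3 -1.1] pos [567.8  16.1 103.9] t 11.20
ang 80.7 M 0.256 F [ 2.1 -1.2 -0.6] pos [567.8  16.1 103.9] t 11.28
```

```bash

python3 -m handwheel '[[[0,0,0,0,0.6,0,-0.25],[0,0,0,0,0.6,0,-0.25]]]' 25 >/dev/null;python3 chk.py 0.2; python3 -m handwheel '[[[0,0,0,0,0,0,-0.25]]]' 25 >/dev/null;python3 chk.py 0.2;python3 -m handwheel '[[[0,0,0,0,0,0,-0.25]]]' 25 >/dev/null;python3 chk.py 0.2
```

```text
ang 81.3 M 0.436 F [ 2.4 -0.5 -0.7] pos [567.8  16.1 103.8] t 11.45
ang 81.3 M 0.540 F [ 2.4  0.7 -0.2] pos [567.8  16.1 103.9] t 11.53
ang 81.3 M 0.450 F [ 2.6  0.1 -1.1] pos [567.8  16.1 103.9] t 11.62
```

Torque climbs steadily with angle to about 0.45–0.5 N m, well above the 0.05–0.13 seen at the other clicks, so the burrs are touching at the click near 78.7°. Backing off four clicks, to about 18.7°.

```bash

python3 -m handwheel '[[[0,0,0,0,-3,0,-0.25],[0,0,0,0,-6,0,-0.25],[0,0,0,0,-9,0,-0.25],[0,0,0,0,-12,0,-0.25],[0,0,0,0,-12,0,-0.25]]]' 25 >/dev/null;python3 chk.py 0.4
python3 -m handwheel '[[[0,0,0,0,-3,0,-0.25],[0,0,0,0,-6,0,-0.25],[0,0,0,0,-6,0,-0.25]]]' 25 >/dev/null;python3 chk.py 0.4
python3 -m handwheel '[[[0,0,0,0,-3,0,-0.25],[0,0,0,0,-6,0,-0.25],[0,0,0,0,-9,0,-0.25],[0,0,0,0,-9,0,-0.25]]]' 25 >/dev/null;python3 chk.py 0.4
python3 -m handwheel '[[[0,0,0,0,-3,0,-0.25],[0,0,0,0,-6,0,-0.25],[0,0,0,0,-6,0,-0.25]]]' 25 >/dev/null;python3 chk.py 0.4
python3 -m handwheel '[[[0,0,0,0,-3,0,-0.25],[0,0,0,0,-6,0,-0.25],[0,0,0,0,-9,0,-0.25],[0,0,0,0,-9,0,-0.25]]]' 25 >/dev/null;python3 chk.py 0.4
python3 -m handwheel '[[[0,0,0,0,-3,0,-0.25],[0,0,0,0,-6,0,-0.25],[0,0,0,0,-6,0,-0.25]]]' 25 >/dev/null;python3 chk.py 0.4
```

```text
ang 69.2 M 0.264 F [ 2.9  0.4 -0.5] pos [567.8  16.1 103.9] t 12.03
ang 63.2 M 0.047 F [ 2.4  0.  -0.4] pos [567.8  16.1 103.9] t 12.28
ang 54.2 M 0.276 F [ 4.1  0.4 -0.4] pos [567.8  16.2 103.9] t 12.62
ang 48.3 M 0.031 F [ 2.5  0.3 -0.7] pos [567.8  16.2 103.9] t 12.87
ang 39.4 M 0.289 F [ 3.2  0.8 -0.4] pos [567.8  16.2 103.8] t 13.20
ang 33.5 M 0.038 F [2.6 0.1 0.2] pos [567.8  16.2 103.8] t 13.45
```

```bash

python3 -m handwheel '[[[0,0,0,0,-3,0,-0.25],[0,0,0,0,-6,0,-0.25],[0,0,0,0,-9,0,-0.25],[0,0,0,0,-9,0,-0.25]]]' 25 >/dev/null;python3 chk.py 0.4
python3 -m handwheel '[[[0,0,0,0,-2,0,-0.25],[0,0,0,0,-4,0,-0.25],[0,0,0,0,-4,0,-0.25]]]' 25 >/dev/null;python3 chk.py 0.4
python3 -m handwheel '[[[0,0,0,0,-2,0,-0.25],[0,0,0,0,-2,0,-0.25],[0,0,0,0,-2,0,-0.25]]]' 25 >/dev/null;python3 chk.py 0.4
```

```text
ang 24.6 M 0.276 F [4.  0.6 0.1] pos [567.8  16.2 103.9] t 13.78
ang 20.8 M 0.172 F [ 2.2  1.2 -0.5] pos [567.7  16.2 103.9] t 14.03
ang 19.0 M 0.094 F [2.2 0.7 0.3] pos [567.7  16.2 103.8] t 14.28
```

```bash

python3 -m handwheel '[[[0,0,0,0,-0.5,0,1],[0,0,0,0,-0.5,0,1],[0,0,0,0,-0.5,0,1],[0,0,0,0,-0.5,0,1],[0,0,0,0,-0.5,0,1]]]' ;python3 chk.py 0.4
python3 -m handwheel '[[[0,0,0,0,0,0,1],[0,0,0,0,0,0,1],[0,0,0,0,0,0,1]]]' ;python3 chk.py 0.4
python3 -c "
from h import *
q,e=grab('scene','sc2');cv2.imwrite('pics/c2.png',cv2.resize(q[140:240,200:300],(600,600))[...,::-1])"
```

```text
clock: 14.7
eef_pos: [567.6, 16.1, 103.8]
eef_rot: [-1.571, -0.0, 0.077]
wrist_force: [-0.0, -0.1, 0.0]
finger_gap: 86.9
ang 18.5 M 0.004 F [-0.  -0.1  0. ] pos [567.6  16.1 103.8] t 14.70
clock: 14.95
eef_pos: [567.6, 16.2, 103.8]
eef_rot: [-1.571, -0.0, 0.077]
wrist_force: [-0.7, 0.0, -0.3]
finger_gap: 94.2
ang 18.5 M 0.052 F [-0.7  0.  -0.3] pos [567.6  16.2 103.8] t 14.95
```

View pics/c2.png

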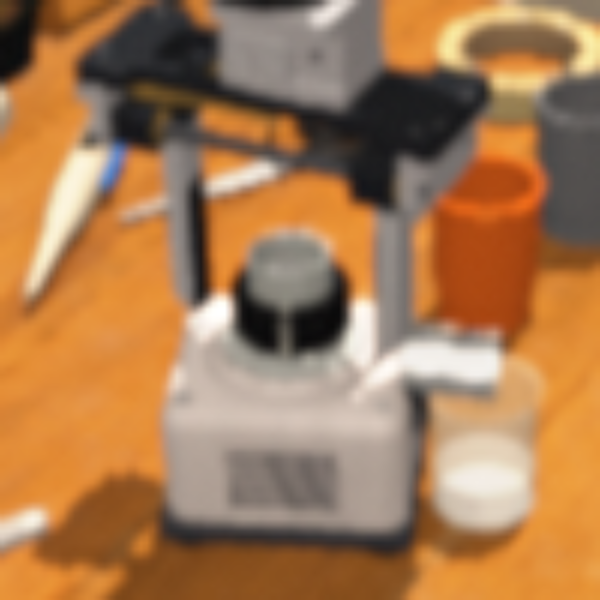

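```bash
python3 - <<'E'
from h import *
for t in('scene0','sc1','sc2'):
    p,_=load(t); g=p.astype(int).sum(2)//3
    print(t)
    for v in range(184,201): print(v,g[v,236:262])
E
```

```text
scene0
184 [148 148 145 131 133 161 175 175 177 177 174 169 164 163 168 177 177 165
 145 108  98 122 146 150 149 149]
185 [147 148 137 102  87 118 151 170 182 191 193 189 182 179 179 175 166 147
 120  82  63  92 134 150 152 152]
186 [148 145 118  72  56  93 129 149 163 174 180 180 174 170 165 153 143 132
 112  77  46  66 117 147 154 156]
187 [152 142 101  48  42  86 123 137 145 150 153 154 152 150 146 139 133 127
 108  73  38  51 105 147 159 159]
188 [181 167 112  45  36  77 114 133 139 141 141 142 143 141 139 135 128 119
  95  58  31  43 102 155 168 165]
189 [232 222 154  60  29  54  89 114 128 133 138 138 138 139 138 127 113  96
  71  41  21  41 116 181 196 189]
190 [254 253 198  80  23  29  53  77  94 107 115 118 120 135 146 120  83  61
  42  22  14  48 149 225 238 233]
191 [255 255 216  90  20  15  26  39  52  65  75  79  85 128 163 123  57  31
  22  16  12  57 172 247 251 250]
192 [255 255 214  91  22  12  18  20  25  31  37  38  46 101 144 107  43  18
  15  11  12  62 180 248 250 250]
193 [254 251 197  89  22   9  14  15  16  18  20  17  24  72 111  84  36  15
  11  10  15  76 
[... 3875 characters left out ...]

  10   8  25  94 190 239 244 240]
195 [201 197 162 100  48  21  12  11  10  22  58  86  60  23  13  12  12  11
  11  17  52 136 219 241 241 239]
196 [179 186 167 130  86  47  24  14   9  19  58  89  65  23  10   9  11  13
  20  41  90 169 233 240 239 238]
197 [167 168 162 149 125  91  57  31  20  23  62  98  70  27  16  22  28  39
  57  87 132 195 236 237 238 240]
198 [165 162 160 157 150 132 104  78  65  59  81 107  81  52  62  79  82  89
 109 131 165 210 233 234 239 240]
199 [168 161 155 156 157 152 140 126 121 114 114 121 106 100 121 144 139 135
 150 165 173 195 218 234 242 235]
200 [173 167 159 158 159 155 153 152 150 149 145 142 138 137 152 166 161 156
 169 186 180 173 188 222 236 222]
```

The line has moved from column 250.1 to 247.0, about 17.6° on the ~10 px projected radius. That fits 75° in and 60° back (net 15°), and the fingers are clear. Now up and over to the hopper.

```bash

python3 -m handwheel '[[[0,-20,0,0,0,0,1],[0,-50,0,0,0,0,1],[0,-80,0,0,0,0,1],[0,-100,0,0,0,0,1],[0,-100,0,0,0,0,1]]]' ;python3 to.py 552.8 -267.2 200 0
```

```text
clock: 15.42
eef_pos: [569.0, 16.1, 208.4]
eef_rot: [-1.571, -0.007, 0.077]
wrist_force: [-0.4, 0.5, 1.2]
finger_gap: 94.0
shift [ -37.9    8.3 -281.2] turn [0.  4.4 0.4] t 15.42 [569.   16.1 208.4] [-1.571 -0.007  0.077] q [-0.04  0.34  1.48  0.    1.32 -0.11] F [-0.4  0.5  1.2] M [ 0.009 -0.113 -0.005] gap 94.0
```

```bash

python3 -m handwheel '[[[-4,2,-35,0,1,0,1],[-9,4,-70,0,2,0,1],[-14,6,-105,0,3,0,1],[-18,8,-140,0,4,0.3,1],[-23,8,-175,0,4.4,0.4,1]]]' ;python3 to.py 552.8 -267.2 200 0
```

```text
clock: 15.83
eef_pos: [558.9, -161.6, 199.3]
eef_rot: [-1.571, 0.001, -0.001]
wrist_force: [0.5, 0.7, 0.5]
finger_gap: 94.3
shift [  -6.    -0.7 -105.6] turn [-0.  -0.1 -0.1] t 15.83 [ 558.9 -161.6  199.3] [-1.571e+00  1.000e-03 -1.000e-03] q [-0.34  0.38  1.44 -0.    1.32 -0.34] F [0.5 0.7 0.5] M [-0.005 -0.122  0.045] gap 94.3
```

```bash

python3 -m handwheel '[[[0,0,-30,0,0,0,1],[-1,0,-60,0,0,0,1],[-2,0,-85,0,0,0,1],[-2,0,-85,0,0,0,1]]]' ;python3 to.py 552.8 -267.2 120 0
```

```text
clock: 16.17
eef_pos: [555.9, -250.5, 198.1]
eef_rot: [-1.571, 0.002, -0.005]
wrist_force: [-1.2, 0.3, -0.4]
finger_gap: 93.8
shift [ -2.9  78.1 -16.7] turn [-0.  -0.3 -0.1] t 16.17 [ 555.9 -250.5  198.1] [-1.571  0.002 -0.005] q [-0.48  0.45  1.36 -0.    1.34 -0.48] F [-1.2  0.3 -0.4] M [-0.002 -0.091  0.018] gap 93.8
```

```bash

python3 -m handwheel '[[[-3,20,-16.7,0,-0.3,0,1],[-3,45,-16.7,0,-0.3,0,1],[-3,70,-16.7,0,-0.3,0,1],[-3,90,-16.7,0,-0.3,0,1],[-3,90,-16.7,0,-0.3,0,1]]]' ;python3 to.py 552.8 -267.2 51 0
```

```text
clock: 16.58
eef_pos: [550.8, -265.6, 103.3]
eef_rot: [-1.567, 0.009, 0.001]
wrist_force: [-0.5, 0.4, 0.0]
finger_gap: 93.7
shift [ 2.5 52.2 -1.8] turn [-0.2  0.  -0.5] t 16.58 [ 550.8 -265.6  103.3] [-1.567e+00  9.000e-03  1.000e-03] q [-0.51  0.55  1.44 -0.    1.16 -0.51] F [-0.5  0.4  0. ] M [-0.016 -0.039 -0.024] gap 93.7
```

```bash

python3 -m handwheel '[[[2.5,15,-1.8,0,0,-0.5,1],[2.5,32,-1.8,0,0,-0.5,1],[2.5,48,-1.8,0,0,-0.5,1],[2.5,52,-1.8,0,0,-0.5,1],[2.5,52,-1.8,0,0,-0.5,1]]]' ;python3 to.py 552.8 -267.2 51 0
python3 -m handwheel '[[[0,0,0,0,0,0,1]]]' ;python3 to.py 552.8 -267.2 51 0
python3 -c "
from h import *
q,e=grab('scene','sc3');cv2.imwrite('pics/c3.png',cv2.resize(q[120:220,240:360],(720,600))[...,::-1])"
```

```text
clock: 17.0
eef_pos: [552.7, -266.8, 51.1]
eef_rot: [-1.567, 0.001, 0.001]
wrist_force: [0.5, -1.0, 0.1]
finger_gap: 93.8
shift [ 0.1  0.1 -0.4] turn [-0.2  0.1 -0.1] t 17.0 [ 552.7 -266.8   51.1] [-1.567e+00  1.000e-03  1.000e-03] q [-0.51  0.61  1.47  0.    1.06 -0.51] F [ 0.5 -1.   0.1] M [ 0.004 -0.076 -0.002] gap 93.8
clock: 17.08
eef_pos: [553.2, -266.8, 52.4]
eef_rot: [-1.567, 0.0, 0.001]
wrist_force: [-0.1, 0.5, 0.2]
finger_gap: 94.3
shift [-0.4  1.4 -0.4] turn [-0.2  0.1 -0. ] t 17.08 [ 553.2 -266.8   52.4] [-1.567e+00  0.000e+00  1.000e-03] q [-0.51  0.61  1.47  0.    1.06 -0.51] F [-0.1  0.5  0.2] M [-0.031 -0.051  0.012] gap 94.3
```

View pics/c3.png

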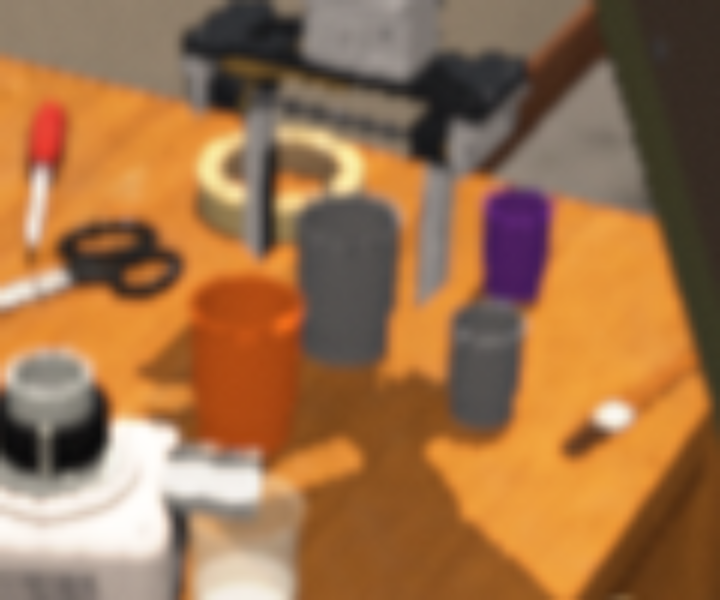

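The fingers straddle the large grey hopper (native pixel ≈(298,167)) and stay clear of the orange and the small grey. Closing gently.

```bash

python3 -m handwheel '[[[0,1,0,0,0,0,-0.1],[0,1,0,0,0,0,-0.1],[0,1,0,0,0,0,-0.1],[0,1,0,0,0,0,-0.1],[0,1,0,0,0,0,-0.1]]]' 12
python3 -m handwheel '[[[0,0,0,0,0,0,-0.2],[0,0,0,0,0,0,-0.2],[0,0,0,0,0,0,-0.2],[0,0,0,0,0,0,-0.2],[0,0,0,0,0,0,-0.2]]]' 12; python3 to.py 552.8 -267.2 51 0
```

```text
clock: 17.55
eef_pos: [553.4, -266.8, 51.8]
eef_rot: [-1.567, -0.001, 0.001]
wrist_force: [0.5, 0.3, 0.2]
finger_gap: 64.0
clock: 17.97
eef_pos: [553.4, -266.8, 51.8]
eef_rot: [-1.567, -0.0, 0.001]
wrist_force: [-0.2, 0.6, 1.0]
finger_gap: 56.2
shift [-0.6  0.8 -0.4] turn [-0.2  0.1  0. ] t 17.97 [ 553.4 -266.8   51.8] [-1.567e+00 -0.000e+00  1.000e-03] q [-0.51  0.61  1.47  0.    1.06 -0.51] F [-0.2  0.6  1. ] M [-0.015  0.128 -0.007] gap 56.2
```

```bash

python3 -m handwheel '[[[0,-10,0,0,0,0,-0.25],[0,-30,0,0,0,0,-0.25],[0,-55,0,0,0,0,-0.25],[0,-80,0,0,0,0,-0.25],[0,-105,0,0,0,0,-0.25]]]' 15
python3 -m handwheel '[[[0,-20,0,0,0,0,-0.25],[0,-40,0,0,0,0,-0.25],[0,-58,0,0,0,0,-0.25],[0,-58,0,0,0,0,-0.25],[0,-58,0,0,0,0,-0.25]]]' 15; python3 to.py 568 16.2 215 0
python3 -c "
from h import *
q,e=grab('scene','sc4');cv2.imwrite('pics/c4.png',cv2.resize(q[60:220,230:350],(600,600))[...,::-1])
W=world('scene',e);m=(np.abs(W[...,0]-553)<45)&(np.abs(W[...,1]+267)<45)&(W[...,2]>155)&(W[...,2]<200)
s=W[m]
print(len(s))
for lo in range(155,200,8):
  k=s[(s[:,2]>=lo)&(s[:,2]<lo+8)]
  if len(k): print(lo,len(k),k.min(0).round(0),k.max(0).round(0))
"
```

```text
clock: 18.38
eef_pos: [553.2, -267.1, 158.6]
eef_rot: [-1.567, -0.001, 0.001]
wrist_force: [-0.7, -0.3, -1.2]
finger_gap: 56.7
clock: 18.8
eef_pos: [553.3, -267.4, 217.2]
eef_rot: [-1.568, -0.002, 0.001]
wrist_force: [-0.5, -0.2, -1.6]
finger_gap: 56.5
shift [ 15.    3.  283.5] turn [-0.2  0.1  0.1] t 18.8 [ 553.3 -267.4  217.2] [-1.568e+00 -2.000e-03  1.000e-03] q [-0.51  0.44  1.32  0.    1.38 -0.51] F [-0.5 -0.2 -1.6] M [-0.063 -0.091 -0.026] gap 56.5
152
163 22 [ 528. -275.  166.] [ 572. -243.  171.]
171 39 [ 530. -275.  171.] [ 572. -241.  179.]
179 31 [ 530. -271.  179.] [ 578. -240.  187.]
187 34 [ 527. -267.  188.] [ 574. -236.  195.]
195 26 [ 526. -272.  195.] [ 575. -236.  200.]
```

View pics/c4.png

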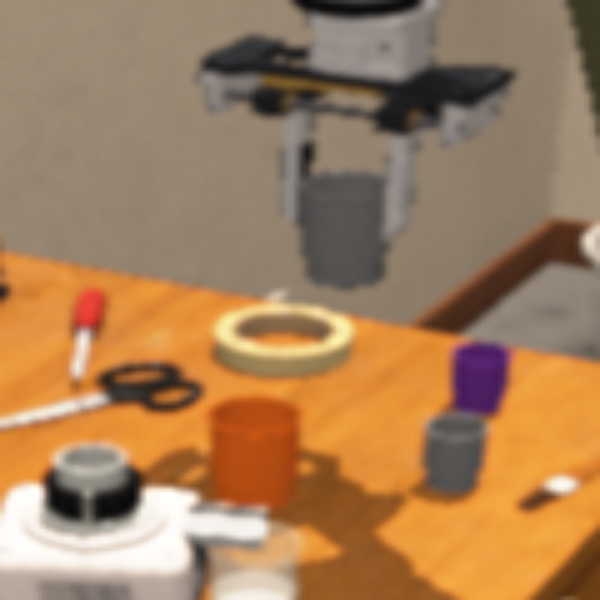

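The hopper is held upright, with its bottom about 165 mm up. Carrying it over.

```bash

python3 -m handwheel '[[[1,0,15,0,0,0,-0.25],[3,0,40,0,0,0,-0.25],[4,0,68,0,0,0,-0.25],[6,0,96,0,0,0,-0.25],[7,0,124,0,0,0,-0.25]]]' 15
python3 -m handwheel '[[[1,0,28,0,0,0,-0.25],[3,0,56,0,0,0,-0.25],[4,0,84,0,0,0,-0.25],[6,0,112,0,0,0,-0.25],[7,0,135,0,0,0,-0.25]]]' 15
python3 to.py 568 16.2 218 0
```

```text
clock: 19.27
eef_pos: [559.2, -141.0, 214.8]
eef_rot: [-1.566, 0.002, 0.001]
wrist_force: [1.3, -0.2, -0.9]
finger_gap: 56.5
clock: 19.68
eef_pos: [565.3, -3.4, 214.1]
eef_rot: [-1.566, 0.004, 0.002]
wrist_force: [-0.5, 0.0, -1.1]
finger_gap: 57.2
shift [ 2.8 -3.8 19.6] turn [-0.3  0.1 -0.2] t 19.68 [565.3  -3.4 214.1] [-1.566  0.004  0.002] q [-0.07  0.34  1.47  0.    1.34 -0.08] F [-0.5  0.  -1.1] M [-0.008 -0.073 -0.036] gap 57.2
```

```bash

python3 -m handwheel '[[[1,-2,8,-0.3,0.1,0,-0.25],[2.7,-2,19.5,-0.3,0.1,0,-0.25],[2.7,-2,19.5,-0.3,0.1,-0.2,-0.25],[2.7,-2,19.5,-0.3,0.1,-0.2,-0.25],[2.7,-2,19.5,-0.3,0.1,-0.2,-0.25]]]' 15
python3 to.py 568 16.2 218 0
python3 - <<'E'
from h import *
from scipy.optimize import least_squares
q,e=grab('scene','sc5');cv2.imwrite('pics/c5.png',cv2.resize(q[110:240,190:310],(600,650))[:600,:,::-1])
W=world('scene',e).reshape(-1,3);W=W[np.isfinite(W[:,2])]
def c(R,lo,hi,r):
    s=W[(np.hypot(W[:,0]-568,W[:,1]-16)<R)&(W[:,2]>lo)&(W[:,2]<hi)]
    f=least_squares(lambda q:np.hypot(s[:,0]-q[0],s[:,1]-q[1])-r,[568,16],loss='soft_l1');print(lo,hi,len(s),f.x.round(1), s[:,:2].mean(0).round(1))
c(33,128,139,20);c(35,99,120,28.3);c(32,168,178,25.5);c(33,192,212,29)
E
```

```text
clock: 20.1
eef_pos: [567.9, 15.2, 216.0]
eef_rot: [-1.571, 0.001, -0.001]
wrist_force: [1.2, -0.8, -1.8]
finger_gap: 56.6
shift [ 0.1 -2.   1. ] turn [ 0.  -0.  -0.1] t 20.1 [567.9  15.2 216. ] [-1.571e+00  1.000e-03 -1.000e-03] q [-0.04  0.34  1.46 -0.    1.34 -0.04] F [ 1.2 -0.8 -1.8] M [-0.002 -0.072 -0.002] gap 56.6
128 139 89 [568.9  16.8] [569.3  17.4]
99 120 126 [570.   15.6] [559.1  32.9]
168 178 57 [569.7  13.8] [557.7  31.8]
192 212 128 [569.9  14.2] [557.3  34.9]
```

View pics/c5.png

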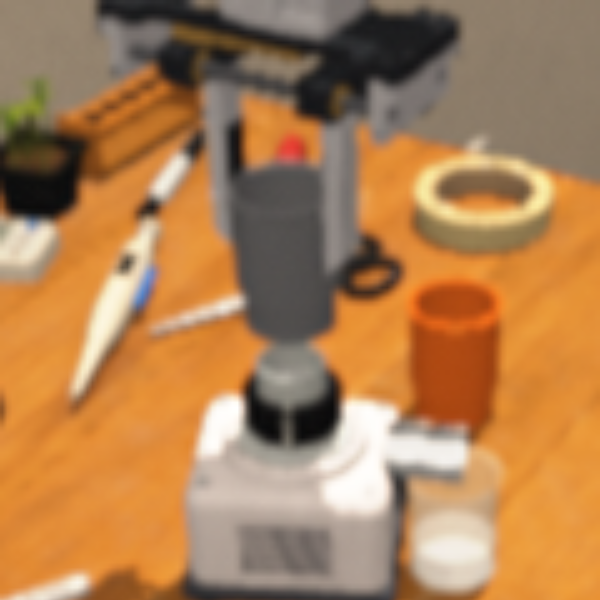

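The hopper hangs centred above the neck (crop: hopper base ≈(290,330), neck top ≈(292,360)). The camera puts it about 1.6 mm low in y, so the tool goes to (568,16.8).

```bash

python3 -m handwheel '[[[0,8,1.6,0,0,0,-0.25],[0,16,1.6,0,0,0,-0.25],[0,21,1.6,0,0,0,-0.25],[0,21,1.6,0,0,0,-0.25]]]' 15
python3 to.py 568 16.8 193 0
```

```text
clock: 20.48
eef_pos: [567.2, 16.5, 193.2]
eef_rot: [-1.571, 0.004, -0.001]
wrist_force: [-0.2, -0.4, -1.1]
finger_gap: 56.5
shift [0.8 0.2 0.3] turn [ 0.  -0.1 -0.2] t 20.48 [567.2  16.5 193.2] [-1.571e+00  4.000e-03 -1.000e-03] q [-0.04  0.36  1.49 -0.    1.29 -0.03] F [-0.2 -0.4 -1.1] M [-0.052 -0.099 -0.019] gap 56.5
```

```bash

python3 -m handwheel '[[[0.8,1,0.3,0,0,-0.2,-0.25],[0.8,2,0.3,0,0,-0.2,-0.25],[0.8,4,0.3,0,0,-0.2,-0.25],[0.8,6,0.3,0,0,-0.2,-0.25],[0.8,6,0.3,0,0,-0.2,-0.25]]]' 15
python3 to.py 568 16.8 176.8 0
```

```text
clock: 20.9
eef_pos: [567.9, 16.8, 186.9]
eef_rot: [-1.571, 0.0, -0.001]
wrist_force: [-0.4, 0.2, -1.3]
finger_gap: 56.8
shift [ 0.1 10.1  0. ] turn [ 0.  -0.1 -0. ] t 20.9 [567.9  16.8 186.9] [-1.571e+00  0.000e+00 -1.000e-03] q [-0.03  0.36  1.5  -0.    1.28 -0.03] F [-0.4  0.2 -1.3] M [-0.03  -0.064  0.028] gap 56.8
```

No contact force at 4 mm over the neck, so it's aligned. Continue down.

```bash

python3 -m handwheel '[[[0,1.5,0,0,0,0,-0.25],[0,3,0,0,0,0,-0.25],[0,4.5,0,0,0,0,-0.25],[0,6,0,0,0,0,-0.25],[0,7.5,0,0,0,0,-0.25]]]' 15
python3 to.py 568 16.8 176.8 0
python3 -m handwheel '[[[0,1,0,0,0,0,-0.25],[0,2,0,0,0,0,-0.25],[0,2,0,0,0,0,-0.25]]]' 15
python3 to.py 568 16.8 176.8 0
```

```text
clock: 21.32
eef_pos: [567.9, 16.8, 179.2]
eef_rot: [-1.571, 0.0, -0.001]
wrist_force: [-0.3, 0.1, -0.4]
finger_gap: 56.7
shift [0.1 2.4 0. ] turn [ 0.  -0.1 -0. ] t 21.32 [567.9  16.8 179.2] [-1.571e+00  0.000e+00 -1.000e-03] q [-0.03  0.37  1.51 -0.    1.26 -0.03] F [-0.3  0.1 -0.4] M [-0.072 -0.112  0.012] gap 56.7
clock: 21.57
eef_pos: [567.8, 16.8, 177.0]
eef_rot: [-1.571, 0.001, -0.001]
wrist_force: [0.0, 1.2, -0.9]
finger_gap: 56.8
shift [0.2 0.2 0. ] turn [ 0.  -0.1 -0. ] t 21.57 [567.8  16.8 177. ] [-1.571e+00  1.000e-03 -1.000e-03] q [-0.03  0.37  1.51 -0.    1.26 -0.03] F [ 0.   1.2 -0.9] M [ 0.02  -0.069 -0.042] gap 56.8
```

```bash

python3 -m handwheel '[[[0,0.5,0,0,0,0,-0.25],[0,0.5,0,0,0,0,-0.25]]]' 15|grep force
python3 -m handwheel '[[[0,0.5,0,0,0,0,-0.25],[0,0.5,0,0,0,0,-0.25]]]' 15|grep force
python3 to.py 568 16.8 176.8 0
```

```text
wrist_force: [-0.3, -0.2, 1.4]
wrist_force: [-3.1, -0.1, 4.6]
shift [ 0.1 -0.   0. ] turn [ 0.  -0.1 -0. ] t 21.9 [567.9  16.8 176.8] [-1.571e+00  0.000e+00 -1.000e-03] q [-0.03  0.37  1.51 -0.    1.26 -0.03] F [-3.1 -0.1  4.6] M [-0.095  0.55  -0.032] gap 56.5
```

Seated at the expected height (176.8) with about 5 N. Release and rise.

```bash

python3 -m handwheel '[[[0,0,0,0,0,0,0.2],[0,0,0,0,0,0,0.4],[0,0,0,0,0,0,0.6],[0,0,0,0,0,0,1],[0,0,0,0,0,0,1]]]'
python3 -m handwheel '[[[0,0,0,0,0,0,1],[0,0,0,0,0,0,1],[0,0,0,0,0,0,1],[0,0,0,0,0,0,1]]]'
python3 -c "
from h import *
q,e=grab('scene','sc6');cv2.imwrite('pics/c6.png',cv2.resize(q[110:240,190:310],(600,650))[:600,:,::-1])"
```

```text
clock: 22.32
eef_pos: [567.9, 16.8, 176.7]
eef_rot: [-1.571, 0.0, -0.001]
wrist_force: [0.1, 0.0, 0.3]
finger_gap: 79.7
clock: 22.65
eef_pos: [568.0, 16.7, 176.7]
eef_rot: [-1.571, 0.0, -0.001]
wrist_force: [-0.3, 0.1, 0.2]
finger_gap: 94.0
```

View pics/c6.png

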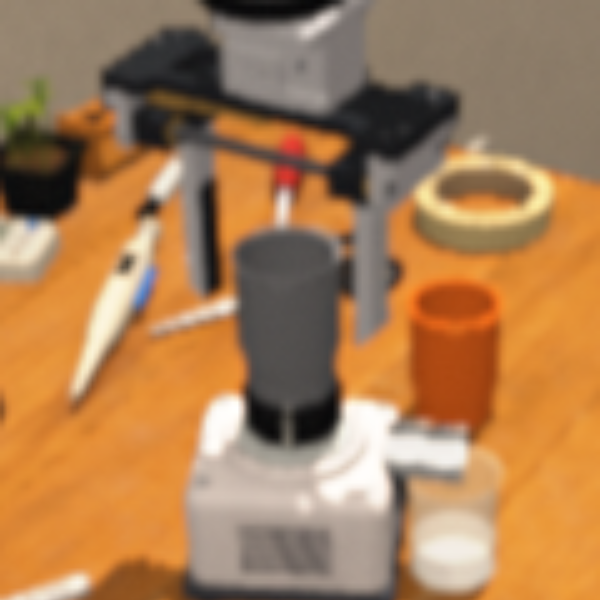

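The hopper (crop ≈(290,320)) sits straight on the ring's top with the fingers clear, and the white line is unmoved at (287,420). I'll draw up, then measure the seat.

```bash

python3 -m handwheel '[[[0,-15,0,0,0,0,1],[0,-40,0,0,0,0,1],[0,-70,0,0,0,0,1],[0,-95,0,0,0,0,1],[0,-95,0,0,0,0,1]]]'
python3 -m handwheel '[[[-35,0,0,0,0,0,1],[-70,0,0,0,0,0,1],[-105,0,0,0,0,0,1],[-140,0,0,0,0,0,1],[-170,0,0,0,0,0,1]]]'
python3 - <<'E'
from h import *
from scipy.optimize import least_squares
q,e=grab('scene','sc7');grab('top','top7')
W=world('scene',e).reshape(-1,3);W=W[np.isfinite(W[:,2])]
n=W[np.hypot(W[:,0]-568,W[:,1]-16)<34]
print('rim z',np.percentile(n[:,2],[98,99.5,100]).round(1))
for lo,hi,r in((99,118,28.3),(128,148,25.5),(155,175,29),(180,202,29)):
    s=n[(n[:,2]>lo)&(n[:,2]<hi)]
    f=least_squares(lambda q:np.hypot(s[:,0]-q[0],s[:,1]-q[1])-r,[568,16],loss='soft_l1');print(lo,hi,len(s),f.x.round(1))
p,_=load('scene0')
d=np.abs(q.astype(int)-p).sum(2)>90
o=np.hstack([q,np.repeat(d[...,None]*255,3,2).astype(np.uint8)])
cv2.imwrite('pics/f7.png',cv2.resize(o,(800,300))[...,::-1])
E
```

```text
clock: 23.12
eef_pos: [569.2, 16.8, 277.0]
eef_rot: [-1.571, -0.008, -0.001]
wrist_force: [-0.6, -0.3, 1.4]
finger_gap: 94.1
clock: 23.53
eef_pos: [397.1, 17.0, 275.0]
eef_rot: [-1.571, -0.007, -0.001]
wrist_force: [-0.0, 0.0, 1.4]
finger_gap: 93.8
rim z [207.9 208.6 210.1]
99 118 107 [570.   15.7]
128 148 104 [569.7  15.8]
155 175 133 [570.   15.5]
180 202 266 [569.1  16.5]
```

View pics/f7.png

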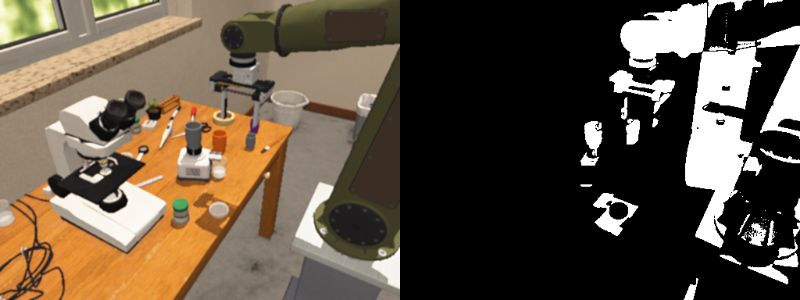

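View pics/top7.png

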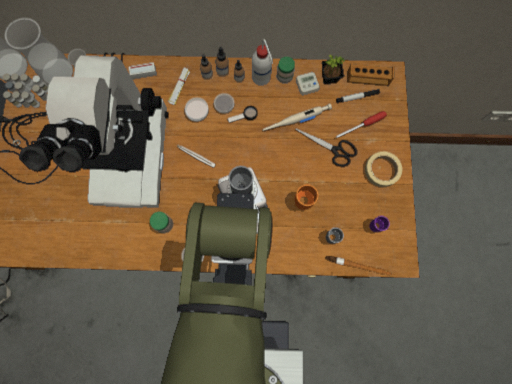

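The rim stands at 208 mm (125 + 83), and the hopper is coaxial with the ring within about 1 mm and upright. The jar, tweezers, brush, beaker and dish appear unmoved; the only change near the dish is the arm's shadow. Handing in.

```bash
python3 -c "
from h import *
print(order.sign_off())"
```

```text
the job is handed in; nothing more can be done
None
```

The grind setting is back at four clicks off the touch point, the hopper is seated on the neck, and the job was handed in at about 23.6 s. Sign-off reported no verdict.

- **Ring:** I turned it clockwise until the torque climbed steadily at the fifth click, held it at about 0.45–0.5 N m (one noisy reading of 0.54), then backed it off four clicks and let go. The tool turned back 60.2° in all, measured from the click where the burrs met.
- **Hopper:** I set the large grey hopper on the neck with about 5 N. The last check put its rim 208 mm above the table, as expected when fully down. It is coaxial with the ring within about 1 mm, and upright.
- **Bystanders:** None appeared to have moved in the last pictures. The arm hid the dish and beaker in the top view, so those two were checked only in the scene view.

**Disagreements:**
- **White line:** It showed about 17.6° of net turn by pixels, where 15° was expected. That is within my reading accuracy.
- **Early torque reading:** One reading of 0.45 N m came early, at about 8°. I took it as a transient, because the burrs cannot touch that soon and the next reading was near zero.

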